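# Hang the gauge on its keyhole stud

## Robot

A 6-joint arm with a two-finger parallel gripper is mounted at the origin on a cart in front of the work surface, level with it; the furniture and walls round the work are solid. World frame = base frame: x ahead of the robot, y to its left, z up, the work surface at z = 0. Lengths are in m, angles in rad, forces in N, time in s.
With the tool pointing down it reaches from about 0.375 to 0.825 m from the base axis. Payload 5.5 kg.
Tool frame: the origin (TCP) lies on the centre line of the jaws, within the pads' length; the fingertips stand 19 mm ahead of it and the grasp point (between the pads) is the TCP (manip.finger_overhang is the distance from the TCP to the fingertips, in m); z points along the fingers, y is the line along which they close (so a half turn about z gives the same grasp; the last joint's range is limited). The gripper opens to 85 mm and grips with 20 to 120 N. Pads are 22 mm wide; open, the fingers measure 114 mm over their backs; the gripper's body (76 mm by 85 mm) begins 54 mm behind the grasp point. The pads swing forward as they close: fully open they stand 13 mm farther back than shut.
Start: joints at [-1.114, 0.314, -0.047, 1.21, 0, 1.571], TCP at [0.265, -0.538, 0.22] pointing down, gripper open.
Joint ranges: [-2.67, 2.67], [-0.69, 1.73], [-1.03, 1.25], [-2.08, 2.16], [-1.42, 1.45], [-3.14, 3.14]. Speed limits (rad/s): [2.39, 2.39, 3.01, 3.14, 3.14, 3.14].

## Interface

Orientations are given as a 3x3 rotation matrix whose columns are the frame's x, y, z axes.
In Python, from station import telemetry, snapshot, order, spotter, manip gives the robot as it stands.
- The arm moves only by the tool play_rows, never from a script. Its argument "plan" is a list that holds one entry, the list of rows, each a list of 6 numbers: the shift along the tool's x, y, z in cm, then the turn, a rotation vector about the tool's x, y, z in degrees. In form: [[[tx, ty, tz, wx, wy, wz], ...]]. A call has 1 to 20 rows; each row is the pose to reach, as a shift and turn from the pose commanded when the call began, along the tool's axes at that moment; what a row does not reach only later rows make up. A row lasts 1/8 s, in which the tool goes at most 62.5 mm and 10.7 degrees, less where a joint would pass 70% of its speed; a pose out of reach is approached as far as the arm can. A call with a gripper value outside its range is refused whole. "grip" is the closure, from 0 (fully open) to 1 (shut), set as the call begins (left out, the last holds). The fingers move at their own pace and stop on an object; "grip_force" is the grip in N (left out, the last holds). Time passes only in rows, so rows that repeat a pose let the fingers close. It gives the time, the measured TCP pose, the force, the opening and the grip force at its end, in the units of the state.
- telemetry.read_state(): the state, without advancing time (a new reading comes with each control period).
- snapshot(name): name is "side" or "top" or "wrist"; returns a dict with "frame" (400x640x3 uint8, blue, green, red), "fx", "fy", "cx", "cy" (pixels), "k1" (the pictures are not rectified: a ray, as slopes to the right and down, at radius r is drawn at 1 + k1 r^2 times it, then the intrinsics apply), "T" (4x4, takes a point from camera to world coordinates). Camera axes: x right, y down, z forward; pixel columns grow to the right and rows downward; lengths in m; the calibration is good to about 2 mm. A picture is of the moment at which its call begins. There is no depth.
- order.sign_off(): hands the job in; it is judged then, once.
Trained networks look in the newest picture that a camera, given by its name, has taken for a name from the list of things; names that differ only in an ending like _2 or _b are one class to them, and where a whole thing is asked for, a point or a joint stands for the part that bears it (a point fixed in the world has none). Each returns a list of dicts, best first, with "confidence" (0 to 1); they miss things now and then, are a little off and sometimes report something else, mostly with a low value. They report only what shows in the picture. A call takes as long as a camera call.
- spotter.masks_of(camera, label): "pixels" (400x640 bool, what is visible of it).
- spotter.place_of(camera, label): "xyz" ([x, y, z] in m, in the coordinates of the camera as it stood for that picture, good to about 4 mm: a listed point, or the origin of a listed thing).
The state is a dict: "clock": time; "qpos": joint angles; "qvel": joint speeds; "joint_torque": joint torques, N m; "eef_pos": TCP position; "eef_rot": TCP orientation; "force": force on the tool from outside, world axes, zero at the start; "moment": the same for the moment, N m; "gripper_width": finger opening in m; "gripper_force": force on a finger pad.
Only numpy, scipy, OpenCV 4.12 (cv2) and the standard library are available. Lean on these libraries where they do the work, as an engineer would, in place of code of your own. Each camera call takes 0.05 s, during which the arm holds its last target. There are 200 camera calls.

## Task

Take the pressure gauge with the red grip tab out of the wooden holder and hang it on the blue test-stand panel: slip the round eye of its keyhole over the head of the stud, then slide it down until the slot sits fully home behind the head, and let go. Work gently: the stud's exact place along its cross slot has to be found by feel, so never lean hard on the stud or the panel. Leave the other things on the bench where they are.

Things in the scene. Friction and masses are not known exactly. Their poses are not given: they have to be found in the camera images.
- gauge_tab (a point): Centre of the red grip tab at the top of the gauge plate: 10 mm thick along x, 30 mm wide along y, 64 mm high. Grasp here from above, closing on the 10 mm thickness. Axes (same for all gauge entries): z up along the plate, x from the gauge's face to the plate's back, y to the left seen from the face. The plate's back lies 5 mm behind this point (+x), its lower edge 156 mm below.
- gauge_eye (a point): Centre of the keyhole's round (octagonal) eye, 18 mm across, on the back face of the plate, 66 mm below and 5 mm behind the tab centre. From the eye's top a slot 9 mm wide runs straight up to a closed end 23 mm above the eye's centre; the corners between eye and slot are bevelled.
- gauge_seat (a point): Point on the back face of the plate, 20 mm above the eye's centre, where the middle of the stud's neck sits when fully home (46 mm below and 5 mm behind the tab centre).
- gauge: The loose gauge, about 0.3 kg: upright aluminium plate 5 mm thick, 64 mm wide, 126 mm high, with the tab above it and a dark round gauge 50 mm across, 18 mm deep on its front, below the eye. Origin at the middle of the plate's lower edge, on the back face.
- holder: Wooden holder, 90 x 100 x 36 mm, fixed, with an 8 mm wide slot along y, 22 mm deep, in which the plate stands upright with the gauge resting on the front half. Lift at least 25 mm straight up to clear it. Origin on the bench under the slot's rear part; x is the same way as the gauge's.
- stand: Test stand, fixed: steel foot 120 x 130 mm, 12 mm thick, two posts and in front of them a blue upright panel on rubber mounts. The panel is 110 mm wide, its top edge 158 mm above the bench. Origin on the bench straight below the panel's front face; x points into the panel (away from the robot's side), y left, z up.
- panel_mark (a point): Point on the panel's front face, mid-length of its black horizontal cross slot, 140 mm above the bench; axes as the stand. The panel yields along x by 1 mm per 1.2 N, at most 14 mm, and springs back. The stud is bolted rigidly in the cross slot at this height and points to -x, but up to 15 mm left or right (y) of this point: that offset is not measured and differs each time.
- panel_top (a point): Middle of the panel's top edge, on the front face. About the stud below it: neck 6 mm thick, 7.5 mm long from the panel face; then a head 14 mm across, 5.5 mm thick (its front 13 mm from the panel), front edge bevelled. With the plate flat on the panel the plate has 2.5 mm of play behind the head.
- wood_block: Wooden block 60 x 110 x 46 mm, bystander, loose; origin under its middle.
- white_pot: White screw-cap pot, 71 mm across, 85 mm high, bystander, loose; origin under its middle.
- bearing_box: Small carton 76 x 75 x 29 mm, bystander, loose; origin under its middle.

How it is judged:
On the way, in this order (a step that is already met when the one before it is completed fails the run):
1. the gauge is lifted clear of the holder (height (world z) of gauge above 0.038 m), for 0.1 s.
2. the eye is over the stud's head: the plate's back within 4 mm of the panel, 12 to 25 mm above its fully home height (x of gauge_seat in the frame of panel_mark between -0.004 and 0.003 m and y of gauge_seat in the frame of panel_mark between -0.02 and 0.02 m and z of gauge_seat in the frame of panel_mark between 0.012 and 0.025 m), for 0.1 s.
At the end, for the whole second after the job is handed in: the gauge hangs at rest on the stud, let go: its seat point within 3 mm of the mark's height, plate's back within 4 mm of the panel face and within 18 mm sideways of the mark, plate upright and square to the panel within 0.12 rad (x of gauge_seat in the frame of panel_mark between -0.004 and 0.003 m and y of gauge_seat in the frame of panel_mark between -0.018 and 0.018 m and z of gauge_seat in the frame of panel_mark between -0.003 and 0.003 m and angle between the z axis of gauge and the z axis of stand, either way round below 0.12 rad and angle between the x axis of gauge and the x axis of stand, either way round below 0.12 rad and linear speed of gauge below 0.02 m/s); the robot touches nothing.
It fails at once if the gauge is pressed against the stand, its panel or its stud with more than 20 N (contact force between gauge and stand above 20 N).
It fails at once if the robot itself pushes on the stand with more than 20 N (contact force between any of the arm, the fingers and stand above 20 N).
It fails at once if a bystander (wooden block, white pot, small carton) is moved more than 30 mm (distance of any of wood_block, white_pot, bearing_box from where it was at the start of the episode above 0.03 m).
It also fails if it takes over 67 s, if anything falls off the work surface, if the arm or the gripper's body presses on something with over 40 N, if the wrist force passes 120 N, or if a joint passes its speed limit or range.

## Working session

There is one attempt and no reset: what is moved stays moved. The work goes in short steps, Python scripts to look and compute and a tool call to move; the robot and the scene stay as the last step left them, time stands still between calls to the robot, and variables do not carry over. Pictures are saved under pics/ and viewed, at most 10 in all, crops included, and the job is handed in when it is done.

Besides the shell and the picture viewer there is one more tool, called after "Request:" by a JSON object that holds its "op" and its "data", one argument or row to a line. play_rows: Moves the arm, as the interface text tells. Its arguments: {"type":"object","properties":{"plan":{"type":"array"},"grip":{"type":"number"},"grip_force":{"type":"number"}},"required":["plan"]}

```bash
mkdir -p pics; ls; cat > h.py <<'E'
import numpy as np, cv2
from station import telemetry, snapshot, order, spotter, manip
np.set_printoptions(precision=4,suppress=True)
def look(cam,labels,save=None):
    s=snapshot(cam); T=np.array(s["T"]); out={}
    if save: cv2.imwrite("pics/"+save,s["frame"])
    for l in labels:
        r=spotter.place_of(cam,l)
        for d in r[:2]:
            p=T[:3,:3]@np.array(d["xyz"])+T[:3,3]
            print(cam,l,round(d["confidence"],2),p)
    return s
E
python3 - <<'E'
from h import *
s=telemetry.read_state(); print(s["eef_pos"],s["eef_rot"],s["clock"],s["force"],s["gripper_width"])
L=["gauge_tab","gauge_eye","gauge_seat","gauge","holder","stand","panel_mark","panel_top"]
for c in ("side","top"):
    look(c,L,c+"0.png"); 
look("top",["wood_block","white_pot","bearing_box"])
print(telemetry.read_state()["clock"])
a=np.vstack([cv2.imread("pics/side0.png"),cv2.imread("pics/top0.png")]); cv2.imwrite("pics/both.png",cv2.resize(a,(480,600)))
E
```

```text
pics
[ 0.2644 -0.538   0.2192] [[ 0.8975  0.4411 -0.0008]
 [ 0.4411 -0.8975  0.0015]
 [-0.     -0.0017 -1.    ]] 0.0 [-0.9813  0.7073 -0.0521] 0.08560414574044604
side gauge_tab 0.57 [ 0.5099 -0.3421  0.166 ]
side gauge_eye 0.73 [ 0.514  -0.3439  0.1066]
side gauge_eye 0.26 [ 0.5197 -0.343   0.1246]
side gauge_seat 0.8 [ 0.5183 -0.3421  0.123 ]
side gauge_seat 0.68 [ 0.5081 -0.3412  0.1672]
side gauge 0.82 [ 0.516  -0.3433  0.0164]
side holder 0.7 [ 0.5175 -0.3424 -0.0003]
side stand 0.73 [ 0.6151 -0.045  -0.0013]
side panel_mark 0.71 [ 0.6131 -0.0482  0.136 ]
side panel_top 0.71 [ 0.6134 -0.0495  0.1542]
top gauge_tab 0.57 [ 0.5119 -0.3411  0.1687]
top gauge_tab 0.32 [ 0.6136 -0.0503  0.141 ]
top gauge_eye 0.45 [ 0.5146 -0.3428  0.0998]
top gauge_eye 0.44 [ 0.5104 -0.3423  0.0109]
top gauge_seat 0.65 [ 0.5138 -0.3435  0.1194]
top gauge 0.62 [ 0.6583 -0.3887 -0.0027]
top gauge 0.59 [ 0.5135 -0.3394  0.0111]
top holder 0.81 [ 0.5173 -0.3407  0.0011]
top stand 0.68 [ 0.6127 -0.0515 -0.0025]
top panel_mark 0.93 [ 0.614  -0.0487  0.1412]
top panel_mark 0.63 [ 0.5129 -0.3402  0.0124]
top panel_top 0.82 [ 0.615  -0.0453  0.1538]
top wood_block 0.59 [ 0.5784  0.2559 -0.0017]
top white_pot 0.75 [ 0.7019  0.2447 -0.0013]
top bearing_box 0.96 [ 0.6547 -0.3853 -0.0023]
1.1
```

View pics/both.png

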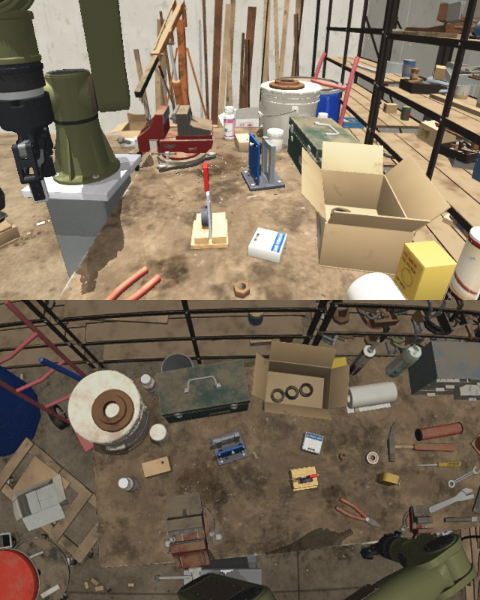

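The side view (top) shows the gauge with its red tab in the yellow holder at about (207,200), and the blue panel at (255,165). The top view shows the holder at (304,480) and the stand at (228,447), both slightly turned. Next I'll measure the yaw angles.

```bash
cat >> h.py <<'E'
def ray(s,uv):
    K=np.array([[s["fx"],0,s["cx"]],[0,s["fy"],s["cy"]],[0,0,1.]])
    xy=np.array(uv,float).reshape(-1,1,2)
    d=cv2.undistortPoints(xy,K,np.array([s["k1"],0,0,0,0.]))[:,0]
    T=np.array(s["T"]); return T[:3,3],np.c_[d,np.ones(len(d))]@T[:3,:3].T
def onz(s,uv,z):
    o,d=ray(s,uv); return o+d*((z-o[2])/d[:,2])[:,None]
def proj(s,P):
    T=np.array(s["T"]); c=(np.atleast_2d(P)-T[:3,3])@T[:3,:3]; xy=c[:,:2]/c[:,2:]
    xy=xy*(1+s["k1"]*(xy**2).sum(1,keepdims=True)); return xy*[s["fx"],s["fy"]]+[s["cx"],s["cy"]]
E
python3 - <<'E'
from h import *
s=snapshot("top"); f=s["frame"].astype(int)
for n,z in (("holder",0.036),("stand",0.012),("bearing_box",.029)):
    m=spotter.masks_of("top",n)[0]["pixels"].astype(np.uint8)
    v,u=np.nonzero(m); w=onz(s,np.c_[u,v],z)[:,:2].astype(np.float32)
    r=cv2.minAreaRect(w*1000); print(n,m.sum(),r)
c=proj(s,[[.513,-.342,.17],[.614,-.048,.15]]); print(c, np.array(s["T"])[:3,3])
def crop(x,y,r=32): return cv2.resize(s["frame"][y-r:y+r,x-r:x+r],(390,390),interpolation=cv2.INTER_CUBIC)
cs=c.astype(int); 
cv2.imwrite("pics/crop.png",np.hstack([crop(*cs[0]),crop(*cs[1])]))
E
```

```text
holder 803 ((509.42083740234375, -340.1605529785156), (88.7338638305664, 106.8517837524414), 6.693774700164795)
stand 1612 ((647.5447998046875, -40.127159118652344), (124.07208251953125, 130.6337890625), 16.604360580444336)
bearing_box 694 ((655.2178344726562, -383.3346862792969), (82.7165298461914, 87.44326782226562), 73.17364501953125)
[[414.7177 232.7069]
 [307.5174 200.1708]] [ 0.417  -0.0594  1.4707]
```

View pics/crop.png

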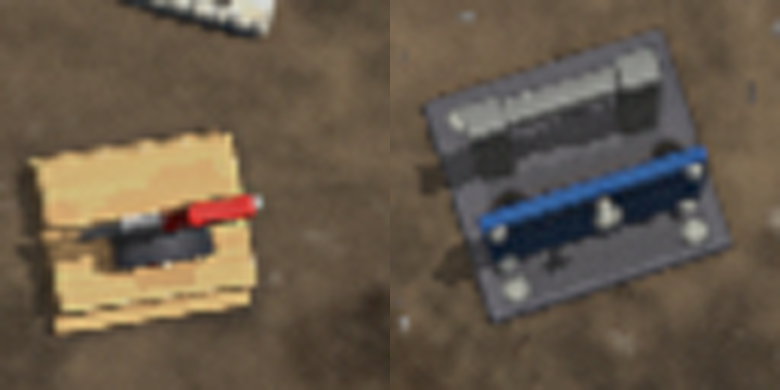

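The crop shows the red tab at (222,208) on the left and the panel edge running from (482,220) to (705,152), with the stud head at (605,210). Gauge yaw is about 6.7° and stand yaw about 16.6–17°. I'll move above the tab now.

Request:
{"op": "play_rows", "data": {
  "plan": [
    [[3, -0.7, -1, 0, 0, -9], [8, -1.7, -2, 0, 0, -18], [13, -2.8, -3, 0, 0, -28], [18, -3.9, -5, 0, 0, -38], [23, -5, -6, 0, 0, -48], [27, -5.8, -6, 0, 0, -58], [30, -6.5, -6, 0, 0, -66], [30.9, -6.6, -6, 0, 0, -70.5], [30.9, -6.6, -6, 0, 0, -70.5], [30.9, -6.6, -6, 0, 0, -70.5]]
  ],
  "grip": 0
}}

```text
clock: 2.55
eef_pos: [0.5125, -0.3432, 0.2801]
eef_rot: [[-0.115, 0.993, -0.0], [0.993, 0.115, -0.0], [-0.0, -0.0, -1.0]]
force: [0.1, 0.4, 0.4]
gripper_width: 0.0851
gripper_force: 0.0
```

```bash
python3 - <<'E'
from h import *
s=telemetry.read_state(); print(s["eef_pos"],s["eef_rot"],s["clock"],s["force"],s["qpos"])
w=look("wrist",["gauge_tab","gauge_eye","gauge_seat","holder","panel_mark"],"w1.png")
print(np.array(w["T"]))
for n in ("gauge_tab","holder"):
    for d in spotter.masks_of("wrist",n)[:2]:
        m=d["pixels"]; v,u=np.nonzero(m); print(n,d["confidence"],m.sum(),cv2.minAreaRect((onz(w,np.c_[u,v],.036 if n=="holder" else .202)[:,:2]*1000).astype(np.float32)))
f=w["frame"].astype(int); m=(f[...,2]>110)&(f[...,1]<70)&(f[...,0]<70); v,u=np.nonzero(m); print(m.sum())
if m.sum(): print(cv2.minAreaRect((onz(w,np.c_[u,v],.202)[:,:2]*1000).astype(np.float32)))
E
```

```text
[ 0.5125 -0.3432  0.2801] [[-0.1145  0.9934 -0.0003]
 [ 0.9934  0.1145 -0.0001]
 [-0.0001 -0.0003 -1.    ]] 2.55 [0.135  0.4425 0.4099] [-0.5901  0.3324  0.114   1.3526 -0.0002  0.866 ]
wrist gauge_tab 0.63 [ 0.5068 -0.3422  0.1738]
wrist gauge_eye 0.86 [ 0.5116 -0.342   0.1034]
wrist gauge_seat 0.84 [ 0.5195 -0.3447  0.1248]
wrist holder 0.84 [ 0.5167 -0.3416  0.0036]
[[ 0.9934  0.11    0.0334  0.5048]
 [ 0.1149 -0.9477 -0.2979 -0.2667]
 [-0.0011  0.2998 -0.954   0.4346]
 [ 0.      0.      0.      1.    ]]
gauge_tab 0.91 1819 ((506.3144226074219, -324.9942932128906), (16.916227340698242, 65.26101684570312), 9.49169921875)
holder 0.62 5197 ((512.6068115234375, -341.90948486328125), (85.28490447998047, 101.87313079833984), 6.901637077331543)
659
((478.39288330078125, -365.4521789550781), (113.53011322021484, 34.639869689941406), 42.75539016723633)
```

View pics/w1.png

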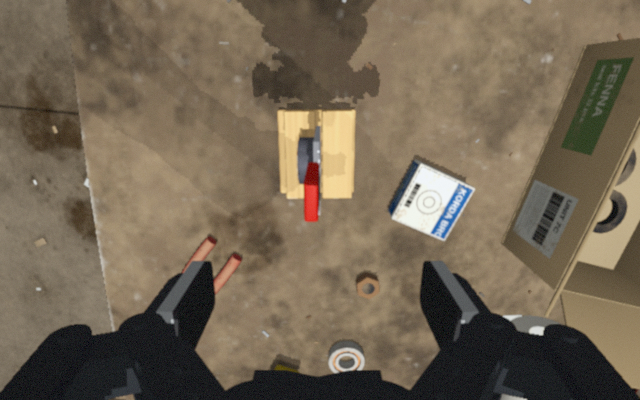

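The wrist view shows the red tab from (313,165) to (312,220), between the jaws in x, with the carton clear on the right. I'll refine the tab position by comparing its projected outline with the red pixels.

```bash
python3 - <<'E'
from h import *
from scipy.optimize import minimize
import itertools
def red(s,c,r):
    f=s["frame"].astype(int); m=(f[...,2]>100)&(f[...,2]>2.2*f[...,1])&(f[...,2]>2.2*f[...,0])
    k=np.zeros_like(m); x,y=map(int,c); k[max(0,y-r):y+r,x-r:x+r]=1; return m&k
def boxmask(s,p,th):
    R=np.array([[np.cos(th),-np.sin(th)],[np.sin(th),np.cos(th)]])
    P=[np.r_[p[:2]+R@np.array([a*.005,b*.015]),p[2]+c*.032] for a,b,c in itertools.product((-1,1),repeat=3)]
    h=cv2.convexHull((proj(s,np.array(P))*16*4).round().astype(np.int32))
    m=np.zeros((1600,2560),np.uint8); cv2.fillConvexPoly(m,h,255,shift=4); return cv2.resize(m,(640,400),interpolation=cv2.INTER_AREA)/255.
S=[snapshot(c) for c in("wrist","side","top")]
M=[red(s,proj(s,[.51,-.342,.17])[0],r) for s,r in zip(S,(50,45,20))]
print([m.sum() for m in M])
B=[cv2.dilate(m.astype(np.uint8),np.ones((1,1))) for m in M]
def cost(v,th=None,I=(0,1,2)):
    return sum(((boxmask(S[i],v[:3]/100,v[3]/10)-B[i])**2).sum()/max(M[i].sum(),1) for i in I)
for I in ((0,),(0,1,2),):
    r=min((minimize(cost,[51+d,-34.2,17,1.17],args=(None,I),method="Nelder-Mead",options=dict(initial_simplex=np.array([51+d,-34.2,17,1.17])+np.vstack([np.zeros(4),np.diag([.4,.4,.4,.4])]))) for d in (-.2,.2)),key=lambda r:r.fun)
    print(I,r.fun,r.x[:3]/100,np.degrees(r.x[3]/10))
E
```

```text
[np.int64(764), np.int64(764), np.int64(32)]
(0,) 0.04648093463850996 [ 0.5096 -0.348   0.1556] 5.696876921021088
(0, 1, 2) 2.0803560677427733 [ 0.5088 -0.3474  0.1588] 10.90642681647952
```

Request:
{"op": "play_rows", "data": {
  "plan": [
    [[0.15, -0.27, 3, 0, 0, 0], [0.15, -0.27, 6.5, 0, 0, 0], [0.15, -0.27, 9.5, 0, 0, 0], [0.15, -0.27, 10.4, 0, 0, 0], [0.15, -0.27, 10.4, 0, 0, 0]]
  ]
}}

```text
clock: 3.72
eef_pos: [0.5099, -0.3417, 0.1761]
eef_rot: [[-0.116, 0.993, -0.0], [0.993, 0.116, 0.0], [0.0, -0.0, -1.0]]
force: [0.1, 0.9, 0.3]
gripper_width: 0.0854
gripper_force: 0.0
```

Request:
{"op": "play_rows", "data": {
  "plan": [
    [[0, 0, 0, 0, 0, 0], [0, 0, 0, 0, 0, 0], [0, 0, 0, 0, 0, 0], [0, 0, 0, 0, 0, 0], [0, 0, 0, 0, 0, 0], [0, 0, 0, 0, 0, 0], [0, 0, 0, 0, 0, 0], [0, 0, 0, 0, 0, 0]]
  ],
  "grip": 1,
  "grip_force": 60
}}

```text
clock: 4.72
eef_pos: [0.5103, -0.342, 0.1766]
eef_rot: [[-0.116, 0.993, 0.001], [0.993, 0.116, -0.001], [-0.001, 0.001, -1.0]]
force: [-0.5, 0.0, 5.3]
gripper_width: 0.0083
gripper_force: 61.9
```

```bash
python3 - <<'E'
from h import *
s=telemetry.read_state(); print(s["eef_pos"],s["clock"],s["force"],s["moment"],s["gripper_width"],s["gripper_force"])
look("side",["gauge_tab","gauge_eye","gauge_seat","gauge"]); look("wrist",["gauge_eye","gauge_seat","gauge_tab"])
E
```

```text
[ 0.5103 -0.342   0.1766] 4.725 [-0.5212  0.0308  5.3043] [-0.0813 -0.0639  0.018 ] 0.008251174605711372 61.94845676422119
side gauge_tab 0.63 [ 0.513  -0.3412  0.1668]
side gauge_eye 0.93 [ 0.5148 -0.3457  0.1052]
side gauge_eye 0.18 [ 0.5203 -0.3421  0.1231]
side gauge_seat 0.72 [ 0.5176 -0.3446  0.1217]
side gauge_seat 0.52 [ 0.5126 -0.3444  0.1092]
side gauge 0.86 [ 0.5181 -0.3463  0.0132]
wrist gauge_eye 0.66 [ 0.5162 -0.3453  0.1046]
wrist gauge_eye 0.17 [ 0.5191 -0.3426  0.1251]
wrist gauge_seat 0.89 [ 0.5181 -0.3447  0.124 ]
wrist gauge_tab 0.61 [ 0.5104 -0.343   0.1687]
```

Request:
{"op": "play_rows", "data": {
  "plan": [
    [[0, 0, -1, 0, 0, 0], [0, 0, -2.5, 0, 0, 0], [0, 0, -4.5, 0, 0, 0], [0, 0, -6, 0, 0, 0], [0, 0, -6, 0, 0, 0], [0, 0, -6, 0, 0, 0]]
  ]
}}

```text
clock: 5.92
eef_pos: [0.5097, -0.3416, 0.2355]
eef_rot: [[-0.116, 0.993, -0.001], [0.993, 0.116, 0.0], [0.001, -0.001, -1.0]]
force: [0.2, -0.2, -3.6]
gripper_width: 0.0083
gripper_force: 60.9
```

```bash
python3 - <<'E'
from h import *
s=telemetry.read_state(); print(s["eef_pos"],s["eef_rot"],s["clock"],s["force"],s["moment"],s["gripper_width"])
look("side",["gauge_tab","gauge_eye","gauge_seat","gauge"],"s2.png"); look("wrist",["gauge_eye","gauge_seat","gauge_tab"]);look("top",["gauge_seat","gauge_tab","panel_mark","panel_top"])
t=snapshot("top")
b=lambda x,y:((x-390-195)/6.094+307,(y-195)/6.094+200)
a=onz(t,[b(482,222),b(705,155)],.158); print("panel edge",a, np.degrees(np.arctan2(*(a[1]-a[0])[:2]*[1,-1])))
h=onz(t,[b(605,202),b(605,210),b(605,222)],.14); print(h)
mid=a.mean(0); d=(a[0]-a[1])/np.linalg.norm(a[0]-a[1]); print("along y from mid",(h-mid)@d, "mid",mid)
E
```

```text
[ 0.5097 -0.3416  0.2355] [[-0.1162  0.9932 -0.0008]
 [ 0.9932  0.1162  0.0004]
 [ 0.0005 -0.0007 -1.    ]] 5.925 [ 0.1713 -0.1694 -3.6113] [-0.0143  0.0344  0.0175] 0.008317244710854278
side gauge_tab 0.74 [ 0.5113 -0.3413  0.2265]
side gauge_eye 0.77 [ 0.5123 -0.3438  0.1659]
side gauge_seat 0.87 [ 0.519  -0.3444  0.1826]
side gauge 0.72 [ 0.5184 -0.3447  0.0749]
side gauge 0.47 [ 0.5129 -0.3413  0.1683]
wrist gauge_eye 0.71 [ 0.5146 -0.3449  0.1627]
wrist gauge_seat 0.78 [ 0.5206 -0.3441  0.1833]
wrist gauge_tab 0.84 [ 0.5078 -0.3424  0.2326]
wrist gauge_tab 0.24 [ 0.6597 -0.3861  0.0038]
top gauge_seat 0.51 [ 0.5131 -0.3462  0.1801]
top gauge_tab 0.67 [ 0.5125 -0.3397  0.2278]
top panel_mark 0.93 [ 0.6128 -0.0502  0.1438]
top panel_top 0.79 [ 0.6132 -0.0506  0.1554]
top panel_top 0.54 [ 0.5143 -0.3415  0.1592]
panel edge [[ 0.602   0.0008  0.158 ]
 [ 0.6305 -0.1022  0.158 ]] 15.490122935603589
[[ 0.6125 -0.0557  0.14  ]
 [ 0.6087 -0.0556  0.14  ]
 [ 0.6031 -0.0555  0.14  ]]
along y from mid [-0.0038 -0.0027 -0.0011] mid [ 0.6163 -0.0507  0.158 ]
```

Request:
{"op": "play_rows", "data": {
  "plan": [
    [[2, 0.7, 0, 0, 0, -1], [6, 2.1, 0, 0, 0, -2], [11, 3.8, 0, 0, 0, -4], [16, 5.5, 0, 0, 0, -6], [21, 7.2, 0, 0, 0, -8], [25, 8.6, 0, 0, 0, -9], [27.2, 9.3, 0, 0, 0, -9.5], [27.2, 9.3, 0, 0, 0, -9.5], [27.2, 9.3, 0, 0, 0, -9.5], [27.2, 9.3, 0, 0, 0, -9.5]]
  ]
}}

```text
clock: 7.92
eef_pos: [0.5706, -0.0614, 0.2361]
eef_rot: [[-0.278, 0.961, -0.0], [0.961, 0.278, -0.0], [-0.0, -0.0, -1.0]]
force: [0.1, -0.0, -2.8]
gripper_width: 0.008
gripper_force: 60.9
```

```bash
python3 - <<'E'
from h import *
s=telemetry.read_state(); print(s["eef_pos"],s["eef_rot"],s["clock"],s["force"],s["moment"],s["gripper_width"])
L=["gauge_tab","gauge_eye","gauge_seat","gauge","panel_mark","panel_top"]
look("side",L); look("top",L);w=look("wrist",L,"w3.png")
print(proj(w,[[.6137,-.0486,.14],[.6137-.0125,-.0486-.0036,.14],[.614,-.0486,.158]]))
E
```

```text
[ 0.5706 -0.0614  0.2361] [[-0.2777  0.9607 -0.    ]
 [ 0.9607  0.2777 -0.0001]
 [-0.0001 -0.0001 -1.    ]] 7.925 [ 0.1154 -0.0361 -2.8142] [-0.0132 -0.0741 -0.0514] 0.00801192165494067
side gauge_tab 0.69 [ 0.5723 -0.0606  0.2253]
side gauge_tab 0.47 [ 0.5733  0.2569 -0.0003]
side gauge_eye 0.67 [ 0.5737 -0.0628  0.1637]
side gauge_seat 0.59 [ 0.5779 -0.0594  0.1829]
side gauge 0.87 [ 0.5762 -0.0617  0.0745]
side panel_mark 0.89 [ 0.6151 -0.0476  0.1382]
side panel_top 0.62 [ 0.6137 -0.0499  0.1551]
wrist gauge_tab 0.94 [ 0.5714 -0.0626  0.2303]
wrist gauge_eye 0.87 [ 0.5737 -0.061   0.1623]
wrist gauge_seat 0.63 [ 0.5801 -0.0645  0.1853]
wrist gauge 0.69 [ 0.5752 -0.0592  0.0758]
wrist panel_mark 0.84 [ 0.6142 -0.0503  0.1408]
wrist panel_top 0.84 [ 0.6185 -0.0488  0.1576]
[[376.4973 194.9082]
 [358.8221 194.8623]
 [381.0356 202.7248]]
```

View pics/w3.png

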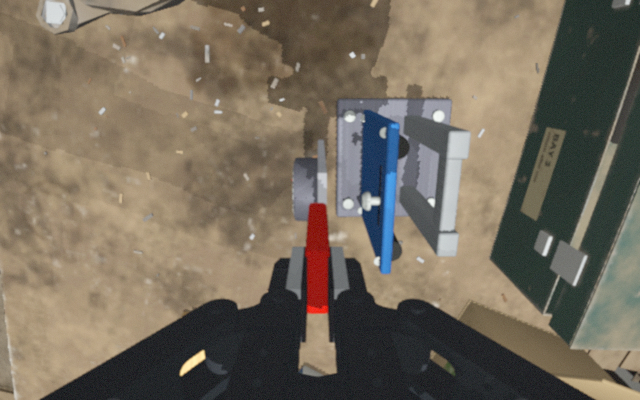

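The wrist view shows the stud head at about (367,202), the blue panel top edge from (393,125) to (386,270), and the plate edge at (322,140). I'll zoom in to get the stud's offset.

```bash
python3 - <<'E'
from h import *
f=cv2.imread("pics/w3.png")[90:280,280:450]; cv2.imwrite("pics/w3c.png",cv2.resize(f,None,fx=3.15,fy=3.15,interpolation=cv2.INTER_CUBIC)[:599])
w=snapshot("wrist")
n=np.array([.9605,.278,0]);l=np.array([-.278,.9605,0]);z=np.array([0,0,1.]);mk=np.array([.6142,-.0492,.14])
for o in(-8,-4,0,4,8): print(o,(proj(w,[mk+o/1e3*l-.0075*n+.007*z,mk+o/1e3*l-.013*n, mk+o/1e3*l+.007*l-.013*n])-[280,90])*3.15)
print("edge",(proj(w,[mk+.055*l+.018*z,mk-.055*l+.018*z,mk+.055*l+.018*z+.008*n])-[280,90])*3.15)
tab=np.array([.5706,-.0614,.2298]); 
for o in (0,-3): print("plate L top/bottom back corner, tab topL",o,(proj(w,[tab+.005*n+(.032+o/1e3)*l-.030*z,tab+.005*n+(.032+o/1e3)*l-.156*z,tab+.005*n+(.015+o/1e3)*l+.032*z,tab-.005*n+(.015+o/1e3)*l+.032*z])-[280,90])*3.15)
E
```

```text
-8 [[275.6078 375.668 ]
 [248.319  365.7764]
 [249.4024 337.4023]]
-4 [[276.3717 359.1427]
 [248.9371 349.6182]
 [250.0248 320.9842]]
0 [[277.1388 342.4613]
 [249.5578 333.3118]
 [250.6497 304.4165]]
4 [[277.9089 325.6228]
 [250.1808 316.8564]
 [251.2769 287.6983]]
8 [[278.6821 308.6263]
 [250.8063 300.2511]
 [251.9063 270.8288]]
edge [[332.3962 102.1444]
 [304.8319 581.2826]
 [371.3824 102.3857]]
plate L top/bottom back corner, tab topL 0 [[137.9074 256.966 ]
 [130.2428 153.2577]
 [145.3774 502.7039]
 [ 65.9707 502.5862]]
plate L top/bottom back corner, tab topL -3 [[137.7957 273.7169]
 [130.1961 163.908 ]
 [145.1633 524.1834]
 [ 66.2843 524.0639]]
```

View pics/w3c.png

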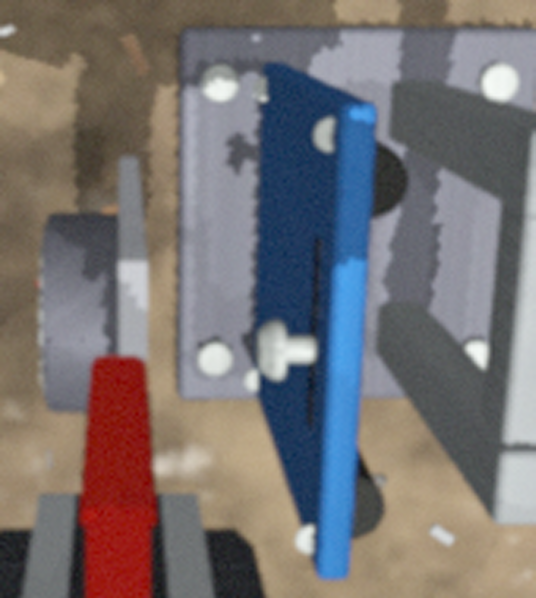

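```bash
python3 - <<'E'
from h import *
from scipy.optimize import least_squares
w=snapshot("wrist"); px=lambda P:(proj(w,P)-[280,90])*3.15
def fr(a): return np.array([np.cos(a),np.sin(a),0]),np.array([-np.sin(a),np.cos(a),0])
z=np.array([0,0,1.]); tt=np.linspace(0,2*np.pi,73)
def head(v):
    n,l=fr(v[2]); c=np.array([v[0],v[1],.14])+v[3]*l
    P=np.vstack([c-d*n+r*(np.cos(tt)[:,None]*l+np.sin(tt)[:,None]*z) for d,r in((.0075,.007),(.0115,.007),(.013,.0055))])
    p=px(P); return p
def res(v):
    n,l=fr(v[2]); m=np.array([v[0],v[1],.158+v[4]])
    e=px([m+.055*l,m-.055*l])-[[338,107],[317,576]]
    h=head(v); return np.r_[e.ravel(),h[:,1].min()-320,h[:,1].max()-383,(h[:,0].min()-257),v[4]/.0005]
r=least_squares(res,[.6142,-.0492,.283,-.004,0],x_scale=[.01,.01,.1,.01,.001]); v=r.x
print("stand x y yaw stud dz",v,np.degrees(v[2]),res(v))
n,l=fr(v[2]); print("slot rows 237/425 -> y", [round(o,1) for o in np.linspace(-25,25,51)*1. if min(abs(px([[v[0],v[1],.14]+o/1e3*l])[0,1]-np.array([237,425])))<2.2])
T=np.array([.5706,-.0614,.2361])
def rg(u):
    n,l=fr(.2814); t=T+u[0]*n+u[1]*l+u[2]*z
    p=px([t+.005*n+.032*l-.156*z,t+.005*n+.032*l-.03*z,t+.005*n+.015*l+.032*z,t-.005*n+.015*l+.032*z])
    return (p-[[139,156],[148,260],[155,520],[82,520]]).ravel()
g=least_squares(rg,[0,0,-.006],x_scale=.01); print("gauge tab rel TCP",g.x,rg(g.x))
n,l=fr(v[2]); stud=np.array([v[0],v[1],.14])+v[3]*l
n2,l2=fr(.2814); eye=T+g.x[0]*n2+g.x[1]*l2+g.x[2]*z+.005*n2-.066*z
print("stud",stud,"eye",eye,"delta in gauge axes n,l,z mm",1e3*(stud-eye)@np.c_[n2,l2,z])
E
```

```text
stand x y yaw stud dz [ 0.6167 -0.0491  0.2975 -0.0037 -0.0017] 17.043305782735388 [ 0.1215 -2.8132  0.3757  3.6982  1.507  -1.5441 -0.4931 -3.4464]
slot rows 237/425 -> y [np.float64(-22.0), np.float64(24.0)]
gauge tab rel TCP [ 0.0017  0.0002 -0.0013] [-2.517  -0.8336  0.283   2.7019  5.0425 -0.7204 -4.1387 -0.8505]
stud [ 0.6178 -0.0527  0.14  ] eye [ 0.5769 -0.0594  0.1688] delta in gauge axes n,l,z mm [ 41.0657  -4.8713 -28.7757]
```

Request:
{"op": "play_rows", "data": {
  "plan": [
    [[-0.2, 0, 1, 0, 0, -0.6], [-0.4, 0, 2, 0, 0, -0.6], [-0.4, 0, 2.37, 0, 0, -0.6], [-0.4, 1, 2.37, 0, 0, -0.6], [-0.4, 2, 2.37, 0, 0, -0.6], [-0.4, 2, 2.37, 0, 0, -0.6], [-0.4, 2, 2.37, 0, 0, -0.6], [-0.4, 2, 2.37, 0, 0, -0.6]]
  ]
}}

```text
clock: 10.07
eef_pos: [0.5909, -0.0591, 0.2125]
eef_rot: [[-0.289, 0.957, -0.0], [0.957, 0.289, -0.0], [-0.0, -0.0, -1.0]]
force: [-1.3, -0.5, -3.2]
gripper_width: 0.0086
gripper_force: 60.9
```

```bash
python3 - <<'E'
from h import *
s=telemetry.read_state(); print(s["eef_pos"],s["eef_rot"],s["clock"],s["force"],s["moment"])
L=["gauge_tab","gauge_eye","gauge_seat","panel_mark","panel_top"]
w=look("wrist",L); look("side",L)
f=w["frame"][100:300,260:440]; cv2.imwrite("pics/w4c.png",cv2.resize(f,None,fx=3,fy=3,interpolation=cv2.INTER_CUBIC)[:599])
E
```

```text
[ 0.5909 -0.0591  0.2125] [[-0.2885  0.9575 -0.    ]
 [ 0.9575  0.2885 -0.0001]
 [-0.0001 -0.0001 -1.    ]] 10.075 [-1.3045 -0.5484 -3.2057] [ 0.0601 -0.0274 -0.0085]
wrist gauge_tab 0.91 [ 0.5908 -0.0633  0.2073]
wrist gauge_eye 0.63 [ 0.5962 -0.0597  0.1388]
wrist gauge_seat 0.93 [ 0.5989 -0.0599  0.1626]
wrist panel_mark 0.64 [ 0.6138 -0.0495  0.1404]
wrist panel_mark 0.32 [ 0.6129 -0.0446  0.0021]
wrist panel_top 0.94 [ 0.6196 -0.0498  0.1613]
side gauge_tab 0.82 [ 0.5914 -0.0574  0.2051]
side gauge_eye 0.71 [ 0.5963 -0.0594  0.142 ]
side gauge_seat 0.7 [ 0.5993 -0.0591  0.1608]
side panel_mark 0.92 [ 0.6131 -0.0478  0.1371]
side panel_top 0.58 [ 0.6156 -0.053   0.152 ]
```

View pics/w4c.png

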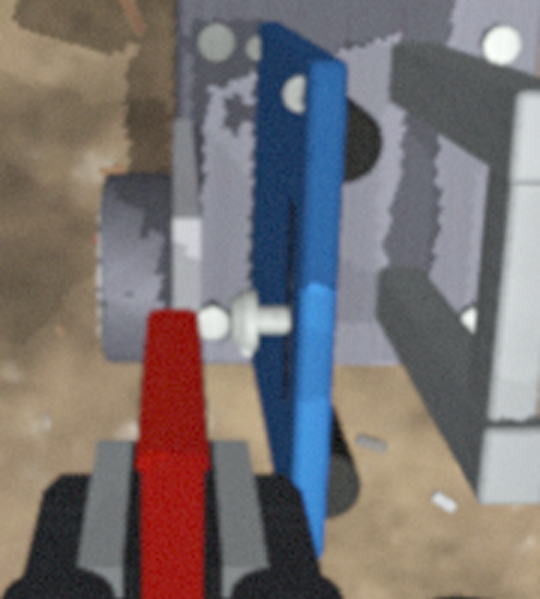

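The picture shows the stud head front at crop column ~233, rows 290–358. The plate back is at ~200, so there's a gap of roughly 7 mm. I'll compute the lateral alignment from this same frame.

```bash
python3 - <<'E'
from h import *
w=snapshot("wrist"); px=lambda P:(proj(w,P)-[260,100])*3
s=telemetry.read_state();T=s["eef_pos"];R=np.array(s["eef_rot"]);l=R[:,0];n=R[:,1];z=np.array([0,0,1.]);print(s["force"])
t=T-.0064*z; tt=np.linspace(0,6.28,73)
for o in(-3,-1.5,0,1.5):
    g=t+o/1e3*l
    p=px([g+.005*n+.032*l-.156*z,g+.005*n+.032*l-.03*z,g+.005*n+.015*l-.03*z,g+.005*n+.015*l+.032*z,g-.005*n+.015*l+.032*z])
    print(o,p.round().tolist())
print("obs [(~193,120),(201,217),(197,312),(209,460?),(137,460?)]")
for o in (-3,-1.5,0,1.5,3):
    c=t-.066*z+.005*n+o/1e3*l+.008*n
    P=np.vstack([c+d*n+r*(np.cos(tt)[:,None]*l+np.sin(tt)[:,None]*z) for d,r in((.0,.0055),(.0015,.007),(.0055,.007))])
    p=px(P); print("stud",o,p.min(0),p.max(0))
f=w["frame"][100:300,260:440]; g=cv2.resize(f,None,fx=3,fy=3,interpolation=cv2.INTER_CUBIC)
print(g[280:370:3,246].mean(1).round().astype(int)); print(g[105:330:5,187].mean(1).round().astype(int)); print(g[430:500:4,160,2],g[430:500:4,190,2])
E
```

```text
[-0.7286 -0.1264 -3.9215]
-3 [[185.0, 124.0], [193.0, 228.0], [192.0, 315.0], [201.0, 465.0], [125.0, 465.0]]
-1.5 [[185.0, 119.0], [193.0, 220.0], [192.0, 308.0], [201.0, 455.0], [125.0, 455.0]]
0 [[185.0, 114.0], [193.0, 212.0], [192.0, 300.0], [201.0, 445.0], [125.0, 444.0]]
1.5 [[185.0, 109.0], [193.0, 204.0], [192.0, 293.0], [201.0, 434.0], [125.0, 434.0]]
obs [(~193,120),(201,217),(197,312),(209,460?),(137,460?)]
stud -3 [223.5218 296.1165] [251.5292 358.5684]
stud -1.5 [223.6216 289.7249] [251.6888 352.2964]
stud 0 [223.7215 283.3085] [251.8487 346.0001]
stud 1.5 [223.8216 276.8682] [252.0088 339.6794]
stud 3 [223.9218 270.4037] [252.1692 333.3344]
[129 140 136 127 135 153 168 178 184 188 196 203 209 213 216 218 217 213
 208 204 203 197 193 204 214 200 167 148 145 145]
[113 109 104 125 131 131 133 133 133 136 133 135 134 130 132 131 129 129
 131 128 130 132 144 191 210 208 208 207 201 204 193 175 179 173 173 175
 174 175 174 176 170 111  62  55  63]
[142 142 143 141 143 147 165 169 160 156 160 158 158 159 159 159 159 157] [140 138 139 135 137 140 150 157 157 159 158 159 162 157 159 162 160 158]
```

Request:
{"op": "play_rows", "data": {
  "plan": [
    [[-0.12, 0.2, 0, 0, 0, 0], [-0.12, 0.5, 0, 0, 0, 0], [-0.12, 0.6, 0, 0, 0, 0], [-0.12, 0.6, 0, 0, 0, 0], [-0.12, 0.6, 0, 0, 0, 0]]
  ]
}}

```text
clock: 11.35
eef_pos: [0.5971, -0.0585, 0.2123]
eef_rot: [[-0.289, 0.957, -0.0], [0.957, 0.289, 0.0], [0.0, -0.0, -1.0]]
force: [-0.6, 0.2, -3.9]
gripper_width: 0.0083
gripper_force: 60.9
```

Request:
{"op": "play_rows", "data": {
  "plan": [
    [[0, 0.15, 0, 0, 0, 0], [0, 0.3, 0, 0, 0, 0], [0, 0.3, 0, 0, 0, 0], [0, 0.3, 0, 0, 0, 0]]
  ]
}}

```text
clock: 11.85
eef_pos: [0.6001, -0.0576, 0.2124]
eef_rot: [[-0.289, 0.957, 0.0], [0.957, 0.289, -0.0], [-0.0, 0.0, -1.0]]
force: [-0.7, 0.6, -3.2]
gripper_width: 0.0082
gripper_force: 60.9
```

Request:
{"op": "play_rows", "data": {
  "plan": [
    [[0, 0.1, 0, 0, 0, 0], [0, 0.2, 0, 0, 0, 0], [0, 0.2, 0, 0, 0, 0], [0, 0.2, 0, 0, 0, 0]]
  ]
}}

```text
clock: 12.35
eef_pos: [0.6019, -0.0571, 0.2124]
eef_rot: [[-0.289, 0.957, -0.0], [0.957, 0.289, -0.0], [0.0, -0.0, -1.0]]
force: [0.2, -0.2, -4.1]
gripper_width: 0.0082
gripper_force: 60.9
```

Request:
{"op": "play_rows", "data": {
  "plan": [
    [[0, 0.15, 0, 0, 0, 0], [0, 0.3, 0, 0, 0, 0], [0, 0.3, 0, 0, 0, 0], [0, 0.3, 0, 0, 0, 0]]
  ]
}}

```text
clock: 12.85
eef_pos: [0.6048, -0.0562, 0.2124]
eef_rot: [[-0.289, 0.957, -0.0], [0.957, 0.289, -0.0], [0.0, -0.0, -1.0]]
force: [0.4, -0.2, -4.3]
gripper_width: 0.0082
gripper_force: 60.9
```

Request:
{"op": "play_rows", "data": {
  "plan": [
    [[0, 0.1, 0, 0, 0, 0], [0, 0.2, 0, 0, 0, 0], [0, 0.2, 0, 0, 0, 0], [0, 0.2, 0, 0, 0, 0]]
  ]
}}

```text
clock: 13.35
eef_pos: [0.6067, -0.0556, 0.2124]
eef_rot: [[-0.289, 0.957, -0.0], [0.957, 0.289, 0.0], [0.0, -0.0, -1.0]]
force: [-0.8, -0.0, -3.2]
gripper_width: 0.0082
gripper_force: 60.9
```

```bash
python3 - <<'E'
from h import *
s=telemetry.read_state(); print(s["eef_pos"],s["clock"],s["force"],s["moment"])
w=look("wrist",["gauge_seat","panel_mark"])
f=w["frame"][100:300,260:440]; cv2.imwrite("pics/w5c.png",cv2.resize(f,None,fx=3,fy=3,interpolation=cv2.INTER_CUBIC)[:599])
E
```

```text
[ 0.6067 -0.0556  0.2124] 13.35 [-0.8337 -0.0374 -3.1895] [-0.0129  0.0036  0.011 ]
wrist gauge_seat 0.9 [ 0.6183 -0.0578  0.1609]
wrist panel_mark 0.79 [ 0.6138 -0.052   0.1391]
```

View pics/w5c.png

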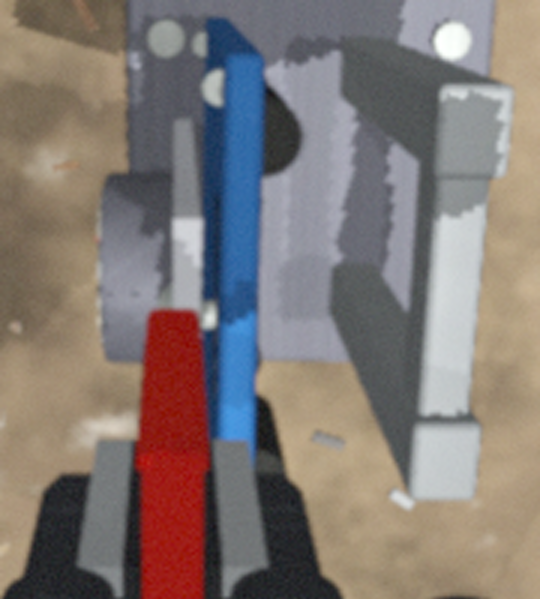

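The crop shows the plate about 4–5 mm from the panel. The neck is visible at (210,315), the head has gone through the eye, and there's no force. I'll keep advancing until the plate lightly touches the panel.

Request:
{"op": "play_rows", "data": {
  "plan": [
    [[0, 0.1, 0, 0, 0, 0], [0, 0.2, 0, 0, 0, 0], [0, 0.3, 0, 0, 0, 0], [0, 0.3, 0, 0, 0, 0], [0, 0.3, 0, 0, 0, 0]]
  ]
}}

```text
clock: 14.12
eef_pos: [0.6096, -0.0548, 0.2124]
eef_rot: [[-0.289, 0.957, -0.0], [0.957, 0.289, -0.0], [0.0, -0.0, -1.0]]
force: [-0.4, -0.3, -2.9]
gripper_width: 0.008
gripper_force: 60.9
```

Request:
{"op": "play_rows", "data": {
  "plan": [
    [[0, 0.1, 0, 0, 0, 0], [0, 0.15, 0, 0, 0, 0], [0, 0.15, 0, 0, 0, 0], [0, 0.15, 0, 0, 0, 0]]
  ]
}}

```text
clock: 14.62
eef_pos: [0.611, -0.0543, 0.2124]
eef_rot: [[-0.289, 0.957, -0.0], [0.957, 0.289, -0.0], [-0.0, -0.0, -1.0]]
force: [-0.5, 0.6, -3.0]
gripper_width: 0.0084
gripper_force: 60.9
```

Request:
{"op": "play_rows", "data": {
  "plan": [
    [[0, 0.1, 0, 0, 0, 0], [0, 0.15, 0, 0, 0, 0], [0, 0.15, 0, 0, 0, 0], [0, 0.15, 0, 0, 0, 0]]
  ]
}}

```text
clock: 15.12
eef_pos: [0.6124, -0.0539, 0.2124]
eef_rot: [[-0.289, 0.957, -0.0], [0.957, 0.289, -0.0], [0.0, -0.0, -1.0]]
force: [-1.5, 0.5, -3.0]
gripper_width: 0.0081
gripper_force: 61.0
```

Request:
{"op": "play_rows", "data": {
  "plan": [
    [[0, 0.1, 0, 0, 0, 0], [0, 0.15, 0, 0, 0, 0], [0, 0.15, 0, 0, 0, 0], [0, 0.15, 0, 0, 0, 0]]
  ]
}}

```text
clock: 15.62
eef_pos: [0.6138, -0.0535, 0.2124]
eef_rot: [[-0.289, 0.957, -0.0], [0.957, 0.289, -0.0], [0.0, -0.0, -1.0]]
force: [-2.0, -0.8, -2.4]
gripper_width: 0.0083
gripper_force: 61.1
```

```bash
python3 - <<'E'
from h import *
for c in ("wrist","side"):
    s=telemetry.read_state(); print(s["eef_pos"],s["clock"],s["force"],s["moment"])
    w=look(c,["gauge_seat","gauge_eye","panel_mark"])
E
```

```text
[ 0.6138 -0.0535  0.2124] 15.625 [-1.9977 -0.8265 -2.3776] [-0.2052  0.7232 -0.0813]
wrist gauge_seat 0.63 [ 0.624  -0.0562  0.1601]
wrist gauge_eye 0.91 [ 0.616  -0.0519  0.1376]
wrist panel_mark 0.71 [ 0.617  -0.0492  0.1408]
[ 0.6138 -0.0534  0.2124] 15.825 [-2.8095  0.08   -1.6261] [-0.177   0.8271 -0.0283]
side gauge_seat 0.66 [ 0.6217 -0.0541  0.16  ]
side gauge_eye 0.63 [ 0.6156 -0.0539  0.1398]
side panel_mark 0.89 [ 0.6154 -0.046   0.1357]
```

Light contact with the panel at about 2.5 N. I'll back off slightly and slide down.

Request:
{"op": "play_rows", "data": {
  "plan": [
    [[0, -0.1, 0, 0, 0, 0], [0, -0.15, 0.2, 0, 0, 0], [0, -0.15, 0.4, 0, 0, 0], [0, -0.15, 0.6, 0, 0, 0], [0, -0.15, 0.6, 0, 0, 0]]
  ]
}}

```text
clock: 16.65
eef_pos: [0.6124, -0.054, 0.206]
eef_rot: [[-0.289, 0.957, -0.0], [0.957, 0.289, -0.0], [-0.0, -0.0, -1.0]]
force: [-1.4, -0.5, -3.8]
gripper_width: 0.0081
gripper_force: 60.8
```

Request:
{"op": "play_rows", "data": {
  "plan": [
    [[0, 0, 0.2, 0, 0, 0], [0, 0, 0.4, 0, 0, 0], [0, 0, 0.4, 0, 0, 0], [0, 0, 0.4, 0, 0, 0]]
  ]
}}

```text
clock: 17.15
eef_pos: [0.6123, -0.0538, 0.2021]
eef_rot: [[-0.289, 0.957, -0.0], [0.957, 0.289, 0.0], [0.0, -0.0, -1.0]]
force: [-1.6, 0.3, -4.8]
gripper_width: 0.0082
gripper_force: 60.8
```

```bash
python3 - <<'E'
from h import *
s=telemetry.read_state(); print(s["eef_pos"],s["clock"],s["force"],s["moment"])
E
```

```text
[ 0.6123 -0.0538  0.2021] 17.15 [-1.5537  0.2972 -4.787 ] [-0.047   0.4301 -0.0293]
```

Request:
{"op": "play_rows", "data": {
  "plan": [
    [[0, 0, 0.2, 0, 0, 0], [0, 0, 0.4, 0, 0, 0], [0, 0, 0.5, 0, 0, 0], [0, 0, 0.5, 0, 0, 0]]
  ]
}}

```text
clock: 17.65
eef_pos: [0.6124, -0.0539, 0.1972]
eef_rot: [[-0.289, 0.957, -0.0], [0.957, 0.289, 0.0], [0.0, -0.0, -1.0]]
force: [-1.1, -0.1, -4.2]
gripper_width: 0.0086
gripper_force: 61.0
```

Request:
{"op": "play_rows", "data": {
  "plan": [
    [[0, 0, 0.15, 0, 0, 0], [0, 0, 0.3, 0, 0, 0], [0, 0, 0.3, 0, 0, 0], [0, 0, 0.3, 0, 0, 0]]
  ]
}}

```text
clock: 18.15
eef_pos: [0.6124, -0.0539, 0.1942]
eef_rot: [[-0.289, 0.957, -0.0], [0.957, 0.289, -0.0], [0.0, -0.0, -1.0]]
force: [-0.7, 0.2, -3.5]
gripper_width: 0.0084
gripper_force: 61.0
```

Request:
{"op": "play_rows", "data": {
  "plan": [
    [[0, 0, 0.1, 0, 0, 0], [0, 0, 0.1, 0, 0, 0], [0, 0, 0.1, 0, 0, 0]]
  ]
}}

```text
clock: 18.52
eef_pos: [0.6125, -0.0539, 0.1934]
eef_rot: [[-0.289, 0.957, -0.0], [0.957, 0.289, 0.0], [0.0, 0.0, -1.0]]
force: [-1.9, 0.3, -2.7]
gripper_width: 0.0084
gripper_force: 61.1
```

Request:
{"op": "play_rows", "data": {
  "plan": [
    [[0, 0, 0.05, 0, 0, 0], [0, 0, 0.05, 0, 0, 0], [0, 0, 0.05, 0, 0, 0]]
  ]
}}

```text
clock: 18.9
eef_pos: [0.6125, -0.0539, 0.1929]
eef_rot: [[-0.289, 0.957, 0.0], [0.957, 0.289, 0.0], [0.0, 0.0, -1.0]]
force: [-1.6, 0.2, -1.1]
gripper_width: 0.0084
gripper_force: 61.1
```

Request:
{"op": "play_rows", "data": {
  "plan": [
    [[0, 0, 0.05, 0, 0, 0], [0, 0, 0.05, 0, 0, 0], [0, 0, 0.05, 0, 0, 0]]
  ]
}}

```text
clock: 19.27
eef_pos: [0.6126, -0.0539, 0.1925]
eef_rot: [[-0.289, 0.957, 0.0], [0.957, 0.289, 0.0], [-0.0, 0.0, -1.0]]
force: [-2.4, 0.9, -1.3]
gripper_width: 0.0081
gripper_force: 61.3
```

Request:
{"op": "play_rows", "data": {
  "plan": [
    [[0, 0, 0.05, 0, 0, 0], [0, 0, 0.05, 0, 0, 0], [0, 0, 0.05, 0, 0, 0]]
  ]
}}

```text
clock: 19.65
eef_pos: [0.6127, -0.0538, 0.1923]
eef_rot: [[-0.289, 0.957, 0.001], [0.957, 0.289, 0.0], [-0.0, 0.001, -1.0]]
force: [-1.4, 0.8, 2.6]
gripper_width: 0.0084
gripper_force: 61.6
```

Seated, with the vertical force now +2.6 N. I'll open partly and lift away.

Request:
{"op": "play_rows", "data": {
  "plan": [
    [[0, 0, -0.04, 0, 0, 0], [0, 0, -0.04, 0, 0, 0], [0, 0, -0.04, 0, 0, 0], [0, 0, -0.04, 0, 0, 0], [0, 0, -0.04, 0, 0, 0], [0, 0, -0.04, 0, 0, 0]]
  ],
  "grip": 0.6
}}

```text
clock: 20.4
eef_pos: [0.6125, -0.0539, 0.1923]
eef_rot: [[-0.289, 0.957, 0.0], [0.957, 0.289, 0.0], [0.0, 0.0, -1.0]]
force: [-0.8, 0.9, 1.1]
gripper_width: 0.0343
gripper_force: 0.0
```

```bash
python3 - <<'E'
from h import *
s=telemetry.read_state(); print(s["eef_pos"],s["clock"],s["force"],s["moment"],s["gripper_width"])
w=look("wrist",["gauge_seat","panel_mark"])
a=cv2.resize(w["frame"][100:300,260:440],None,fx=2.2,fy=2.2)
t=look("side",["gauge_seat","panel_mark"]);u,v=proj(t,[.61,-.05,.13])[0].astype(int)
b=cv2.resize(t["frame"][v-50:v+50,u-45:u+45],None,fx=4.4,fy=4.4)
cv2.imwrite("pics/rel.png",np.hstack([a,b]))
E
```

```text
[ 0.6125 -0.0539  0.1923] 20.4 [-0.8067  0.902   1.0537] [ 0.0644  0.0215 -0.0138] 0.034257596523694436
wrist gauge_seat 0.81 [ 0.6214 -0.0551  0.1429]
wrist panel_mark 0.65 [ 0.616  -0.0518  0.138 ]
side gauge_seat 0.68 [ 0.6174 -0.0539  0.1406]
side panel_mark 0.57 [ 0.6158 -0.0482  0.1356]
side panel_mark 0.4 [ 0.704   0.2472 -0.0042]
```

View pics/rel.png

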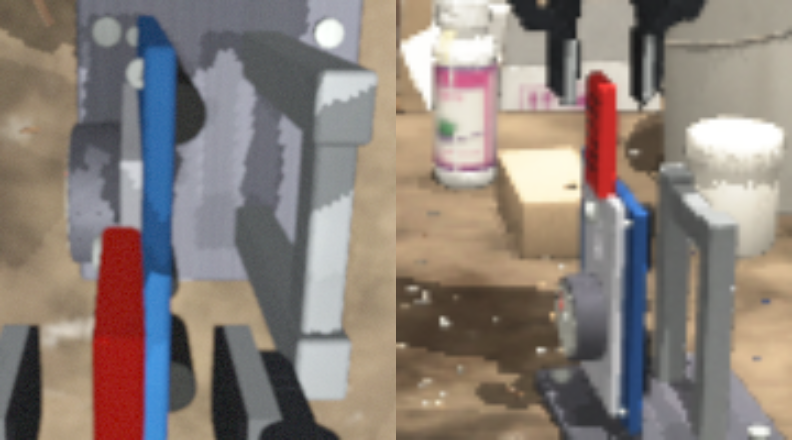

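The gauge hangs on the stud, flush with the panel. The open fingers are on either side of the tab, clear of it. I'll lift away.

Request:
{"op": "play_rows", "data": {
  "plan": [
    [[0, 0, -1, 0, 0, 0], [0, 0, -3, 0, 0, 0], [0, 0, -6, 0, 0, 0], [0, 0, -10, 0, 0, 0], [0, 0, -12, 0, 0, 0], [0, 0, -12, 0, 0, 0], [0, 0, -12, 0, 0, 0], [0, 0, -12, 0, 0, 0], [0, 0, -12, 0, 0, 0]]
  ]
}}

```text
clock: 21.82
eef_pos: [0.612, -0.0539, 0.3113]
eef_rot: [[-0.289, 0.957, -0.002], [0.957, 0.289, 0.0], [0.001, -0.002, -1.0]]
force: [0.9, 0.1, -0.1]
gripper_width: 0.0337
gripper_force: 0.0
```

```bash
python3 - <<'E'
from h import *
s=telemetry.read_state(); print(s["eef_pos"],s["clock"],s["force"])
look("wrist",["gauge_seat","gauge_tab","gauge","panel_mark"]);look("side",["gauge_seat","gauge_tab","gauge","panel_mark"])
print(order.sign_off())
E
```

```text
[ 0.612  -0.0539  0.3113] 21.825 [ 0.9294  0.0795 -0.1316]
wrist gauge_seat 0.86 [ 0.6259 -0.0574  0.1392]
wrist gauge_tab 0.83 [ 0.6125 -0.06    0.1886]
wrist gauge 0.56 [ 0.6576 -0.3882  0.0036]
wrist gauge 0.55 [ 0.6147 -0.0532  0.0346]
wrist panel_mark 0.84 [ 0.6143 -0.0513  0.1401]
wrist panel_mark 0.57 [ 0.6157 -0.051   0.1605]
side gauge_seat 0.94 [ 0.618  -0.0546  0.1403]
side gauge_tab 0.9 [ 0.6121 -0.0545  0.1807]
side gauge 0.66 [ 0.5742  0.2583 -0.0037]
side gauge 0.61 [ 0.6179 -0.0544  0.0311]
side panel_mark 0.84 [ 0.6149 -0.0477  0.138 ]
side panel_mark 0.71 [ 0.6154 -0.0482 -0.0024]
the job is handed in; nothing more can be done
None
```

The gauge is hanging on the stud with its slot fully home, the gripper has let go and lifted clear, and the job was handed in at about 22 s; the hand-in returned no verdict.

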